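Set and lock the depth stop of a bench stand

ROBOT

A 6-joint arm with a two-finger parallel gripper is mounted at the origin on the work surface. World frame = base frame: x ahead of the robot, y to its left, z up, the work surface at z = 0. Lengths are in m, angles in rad, forces in N, time in s.
With the tool pointing down it reaches from about 0.35 to 0.975 m from the base axis. Payload 4.9 kg.
Tool frame: the origin (TCP) lies on the front face of the gripper's body, between the roots of the fingers; the fingertips stand ctrl.finger_overhang ahead of it and the grasp point (between the pads) lies 54 mm ahead of it (ctrl.finger_overhang is the distance from the TCP to the fingertips, in m); z points along the fingers, y is the line along which they close (so a half turn about z gives the same grasp; the last joint's range is limited). The gripper opens to 85 mm and grips with 20 to 120 N. Pads are 22 mm wide; open, the fingers measure 114 mm over their backs; the gripper's body (76 mm by 85 mm) begins 54 mm behind the grasp point. The pads swing forward as they close: fully open they stand 13 mm farther back than shut.
Start: joints at [1.121, 0.053, 1.613, -0, 1.476, -0.119], TCP at [0.203, 0.591, 0.304] pointing down, gripper open.
Joint ranges: [-3.01, 3.01], [-1.01, 2.22], [0.06, 2.58], [-1.02, 4.17], [0.09, 2.62], [-3.14, 3.14]. Speed limits (rad/s): [2.57, 2.57, 3.14, 3.14, 3.14, 3.14].

INTERFACE

Orientations are given as a rotation vector (axis times angle).
In Python, from station import ctrl, vision gives the robot as it stands. The module is installed in compiled form; this text tells all that it offers.
- The arm moves only by the tool drive_tool, never from a script. Its argument "rows" is a list of rows, each a list of 2 entries, a list of its own where there are three numbers: the shift along the tool's x, y, z in m, then the turn about the tool's z in rad. A call has 1 to 10 rows; each row shifts and turns the commanded pose from where the row before left it, along the tool's axes as they then stand; what a row does not reach is not made up. A row lasts 1/10 s, in which the tool goes at most 50 mm and 8.59 degrees, less where a joint would pass 70% of its speed; a pose out of reach is approached as far as the arm can. A call with a gripper value outside its range is refused whole. "jaw" is the closure, from 0 (fully open) to 1 (shut), set as the call begins (left out, the last holds). The fingers move at their own pace and stop on an object; "grip_force" is the grip in N (left out, the last holds). Time passes only in rows, so rows that do not move let the fingers close. It gives the time, the measured TCP pose, the force, the opening and the grip force at its end, in the units of the state.
- ctrl.get_obs(): the state, without advancing time (a new reading comes with each control period).
- vision.get_image(name): name is "side" or "top"; returns a dict with "image" (384x512x3 uint8, blue, green, red), "vertical_fov" (degrees; the focal length in pixels is half the picture's height over the tangent of half this angle, whatever the lens; pixels are square), "cx", "cy" (the principal point, pixels), "R" (3x3) and "t" (3): a world point X has camera coordinates R X + t. Camera axes: x right, y down, z forward; pixel columns grow to the right and rows downward; lengths in m; the calibration is good to about 2 mm. A picture is of the moment at which its call begins. There is no depth.
- ctrl.finish_job(): hands the job in; it is judged then, once.
The state is a dict: "t": time; "q": joint angles; "dq": joint speeds; "effort": joint torques, N m; "tool_pos": TCP position; "tool_rot": TCP orientation; "contact_force": force on the tool from outside, world axes, zero at the start; "wrist_torque": the same for the moment, N m; "opening": finger opening in m; "grip_force": force on a finger pad.
Only numpy, scipy, OpenCV 4.12 (cv2) and the standard library are available. Lean on these libraries where they do the work, as an engineer would, in place of code of your own. Each camera call takes 0.05 s, during which the arm holds its last target. There are 200 camera calls.

TASK

Lower the stand's depth-stop rod until its rubber foot rests firmly on the top of the wooden part in the jig, pressing only gently (never above about 20 N on the part) and leaving the foot bearing on it. Then swing the clamp lever all the way round to its tight end to lock the rod there, and let go, leaving the other things on the bench undisturbed.

Things in the scene. Friction and masses are not known exactly. Their poses are not given: they have to be found in the camera images.
- stand: Grey steel bench stand, fixed. Base plate 170 x 250 x 12 mm; origin on the bench exactly below the stop rod's axis, z up. A column (30 mm thick, top at 182 mm) stands 110 mm along +y. A head 46 mm wide (x) reaches from it along -y past the rod to a round nose (66 mm across) about the lever's axis; head top at 165 mm height, underside 140 mm.
- jig: Low wooden frame 95 x 102 x 24 mm, fixed on the base plate, holding the part (pale wooden block 68 x 76 mm) under the rod; origin centred under it, 12 mm above the bench. The part cannot slide or sink, but how far it stands up differs every time: its level top is 33 to 63 mm above the jig's origin and is not measured, so feel or look for it. Jig centre within 12 mm of the rod's axis.
- stop: Stop rod: its origin is the centre of the underside of the black rubber foot at its lower end (24 mm across, 10 mm high); starts 105 to 125 mm above the bench. It only slides straight up and down (90 mm) and stays where left: with the clamp loose about 3 N pushes it down and 8 N pulls it up. With the clamp tight it holds much harder. The rubber gives about 15 N per mm.
- cap_top (a point): Centre of the flat top of the black round cap (34 mm across, 25 mm high) on the stop rod's upper end; the foot's underside is 175 mm below it. Below the cap the rod is a 12 mm square steel bar going down through the head. The cap can be pushed down from above or gripped round its rim.
- lever (a joint): Turn of the clamp lever, rad: 0 loose, 1.5 at its end stop, tight and locked; starts at 0 to 0.4. Grows counter-clockwise seen from above. The lever points along the stand's -x turned counter-clockwise by 0.2 rad plus this value, so at 1.5 nearly along the stand's -y. Stays where left. Takes 2 N at the post; over the last 0.4 rad a cam bears on the rod and it rises to some 12 N.
- lever_pivot (a point): Point on the lever's vertical turning axis, 171 mm above the bench and 36 mm along the stand's -y from the rod's axis.
- lever_post (a point): Centre of the top of the black round post (18 mm across, 44 mm high, upright) on the outer end of the lever, 78 mm from the turning axis. Its top is at 215 mm height; the lever's flat steel bar (14 mm wide, 8 mm thick) joins it at its foot.
- spray_can: Bystander: plain aluminium spray can, 54 mm across, 150 mm high, loose beyond the column; origin at the centre of its underside.
- wrench: Bystander: steel wrench 160 mm long lying loose on the bench; origin under its middle.
- offcut: Bystander: thin wooden offcut 60 x 110 x 20 mm lying loose on the bench; origin at the centre of its underside.

How it is judged:
By the outcome, as a careful person would: the job done as asked, in the order asked, and still so for the second after the job is handed in, with the robot touching nothing.
It also fails if it takes over 64 s, if anything falls off the work surface, if the arm or the gripper's body presses on something with over 40 N, if the wrist force passes 120 N, or if a joint passes its speed limit or range.

## Working session

There is one attempt and no reset: what is moved stays moved. The work goes in short steps, Python scripts to look and compute and a tool call to move; the robot and the scene stay as the last step left them, time stands still between calls to the robot, and variables do not carry over. Pictures are saved under pics/ and viewed, at most 10 in all, crops included, and the job is handed in when it is done.

Besides the shell and the picture viewer there is one more tool, called after "Request:" in YAML: its name, and indented under it one key for each argument. drive_tool: Moves the arm, as the interface text tells. Its arguments: {"type":"object","properties":{"rows":{"type":"array","items":{"type":"array"}},"jaw":{"type":"number"},"grip_force":{"type":"number"}},"required":["rows"]}

```bash
mkdir -p pics
cat > h.py <<'E'
import numpy as np, cv2
from station import ctrl, vision
def get(n,f=None):
    d=vision.get_image(n); im=d["image"]
    if f: cv2.imwrite("pics/"+f,im)
    return d
def cam(d):
    f=d["image"].shape[0]/2/np.tan(np.radians(d["vertical_fov"])/2)
    return f,d["cx"],d["cy"],np.array(d["R"]),np.array(d["t"])
def proj(d,X):
    f,cx,cy,R,t=cam(d); c=R@np.array(X)+t; return np.array([cx+f*c[0]/c[2],cy+f*c[1]/c[2]])
def ray(d,u,v):
    f,cx,cy,R,t=cam(d); return -R.T@t, R.T@np.array([(u-cx)/f,(v-cy)/f,1])
def plane(d,u,v,z):
    o,r=ray(d,u,v); return o+r*(z-o[2])/r[2]
E
python3 - <<'E'
from h import *
for n in("top","side"):
    d=get(n,n+"0.png"); o,_=ray(d,0,0); print(n,o.round(3),d["vertical_fov"],d["cx"],d["cy"])
o=ctrl.get_obs(); print(o, ctrl.finger_overhang)
E
```

```text
top [0.477 0.09  0.956] 57.14531400684621 257.0174606003364 187.2541188845836
side [0.762 0.633 0.794] 57.538165114919416 264.089502682761 194.81711959543483
{'t': 0.1, 'q': array([ 1.12102008e+00,  5.33201405e-02,  1.61416951e+00, -7.96689465e-06,
        1.47598440e+00, -1.18989945e-01]), 'dq': array([ 0.00084987, -0.00271823, -0.00153662, -0.00037007,  0.00159159,
        0.00061476]), 'effort': array([ 3.69635873e-04, -3.94899559e+01, -3.71365464e+01, -1.06252110e-04,
        3.89789755e-03, -3.92010861e-05]), 'tool_pos': array([0.20279896, 0.59072923, 0.30276   ]), 'tool_rot': array([-5.17145185e-01, -3.09820733e+00,  2.83962796e-03]), 'contact_force': array([ 0.0485195 , -0.0531368 ,  0.06807456]), 'wrist_torque': array([-0.02644272, -0.04838511,  0.01297634]), 'grip_force': 0.0, 'opening': 0.08517623126556231} 0.0726
```

View pics/top0.png

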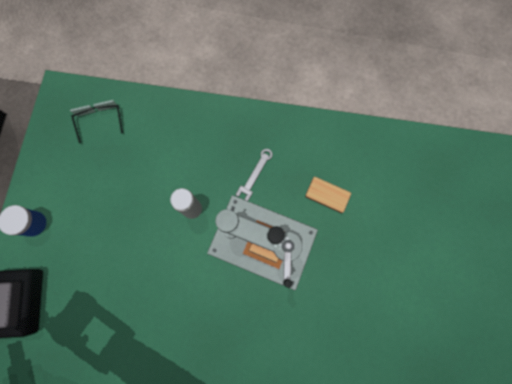

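View pics/side0.png

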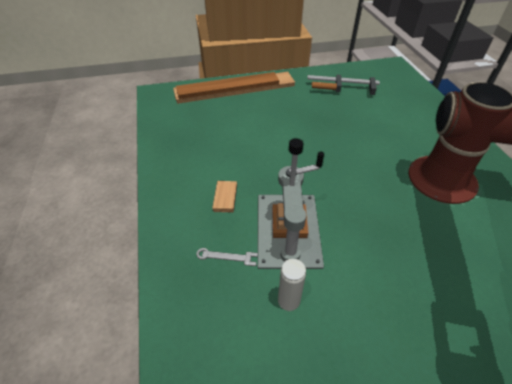

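The top view shows the cap near (276,235), post top near (288,283), pivot near (288,246) and column near (227,221). The side view shows the cap near (296,146) and the post near (320,158). Next I'll measure these by colour and enlarge the view.

Run:
```python
from h import *
T=get("top");S=get("side")
def blobs(d,box):
    x0,y0,x1,y1=box; im=d["image"][y0:y1,x0:x1]
    m=(im.max(2)<45).astype(np.uint8)
    n,l,s,c=cv2.connectedComponentsWithStats(m)
    for i in range(1,n):
        if s[i,4]>12: print(s[i]+[x0,y0,0,0,0],(c[i]+[x0,y0]).round(1))
print("top");blobs(T,(200,180,340,300));print("side");blobs(S,(240,120,340,200))
for p in([0,0,0],[.2,.59,.3]):print(proj(T,p),proj(S,p))
# base-plate corners: grey mask
for n,d,b in(("t",T,(200,190,325,295)),("s",S,(240,130,340,275))):
    x0,y0,x1,y1=b; cv2.imwrite(f"pics/{n}c.png",cv2.resize(d["image"][y0:y1,x0:x1],None,fx=4 if n=='s' else 6,fy=4 if n=='s' else 5.7,interpolation=2)[:600])
```

```text
top
side
[289 139  14  16 183] [295.5 146.3]
[317 152   7  15  75] [319.7 159.1]
[262.61026312 477.81701888] [441.26742302 178.85150928]
[-63.10161505 387.96508169] [638.95382974 341.09146628]
```

View pics/tc.png

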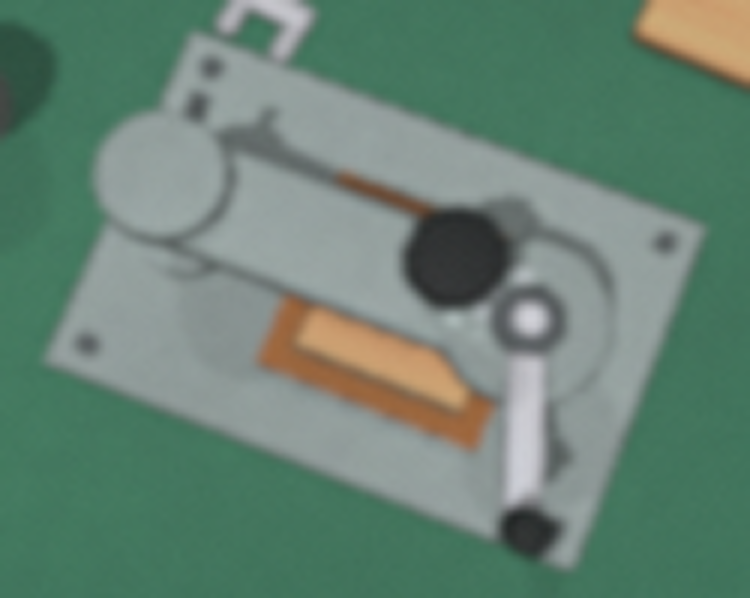

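View pics/sc.png

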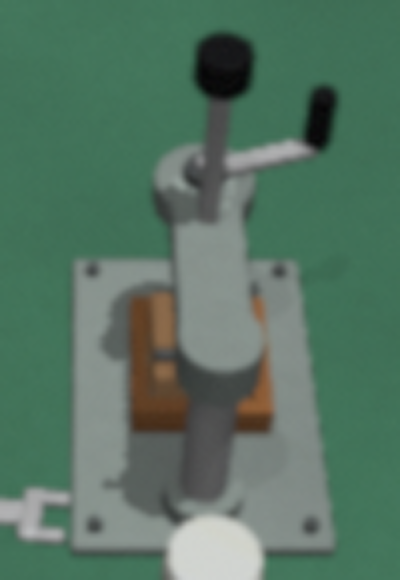

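The top crop shows the plate corners, column top at (160,177), lever pivot at (528,318), cap at (456,258) and post at (526,530). In the side crop the cap top face is at about (223,50) and the post top at about (322,93). I'll work out the stand's pose from these.

```bash
cat >> h.py <<'E'
def tri(d1,p1,d2,p2):
    A=[];b=[]
    for d,p in((d1,p1),(d2,p2)):
        o,r=ray(d,*p); r=r/np.linalg.norm(r); P=np.eye(3)-np.outer(r,r); A.append(P); b.append(P@o)
    A=np.vstack(A);b=np.hstack(b); x=np.linalg.lstsq(A,b,rcond=None)[0]; return x,np.linalg.norm(A@x-b)
E
python3 - <<'E'
from h import *
T=get("top");S=get("side")
def t(x,y): return 200+x/6-.4,190+y/5.7-.4
def s(x,y): return 240+x/4-.4,130+y/4-.4
co=[plane(T,*t(*p),.012)[:2] for p in((192,35),(706,228),(573,570),(45,360))]
print("corners top",np.round(co,4))
cs=[plane(S,*s(*p),.012)[:2] for p in((73,260),(296,260),(333,548),(73,549))]; print("corners side",np.round(cs,4))
col=plane(T,*t(160,177),.182); piv=plane(T,*t(528,318),.18); post=plane(T,*t(526,530),.215)
print("col",col,"piv",piv,"post",post, "dist",np.linalg.norm((col-piv)[:2]),np.linalg.norm((post-piv)[:2]))
co=np.array(co); a=(co[0]-co[1])+(co[3]-co[2]); ya=np.arctan2(a[1],a[0]); b=(col-piv)[:2]
print("yaw y-axis plate",ya,"col-piv",np.arctan2(b[1],b[0]))
y=b/np.linalg.norm(b); print("rod from piv",piv[:2]+.036*y,"from col",col[:2]-.11*y)
print("cap tri",tri(T,t(456,258),S,s(223,50)))
print("post tri",tri(T,t(526,530),S,s(322,93)))
for z in(.28,.29,.3): print(z,plane(T,*t(456,258),z))
E
```

```text
corners top [[ 0.6529  0.1809]
 [ 0.5959 -0.0607]
 [ 0.4338 -0.0212]
 [ 0.4923  0.2197]]
corners side [[ 0.5964 -0.0578]
 [ 0.4318 -0.0192]
 [ 0.4921  0.2219]
 [ 0.6537  0.1839]]
col [0.56431851 0.16712896 0.182     ] piv [0.53105183 0.02633948 0.18      ] post [0.45441464 0.02026878 0.215     ] dist 0.14466633970891243 0.07687725453591528
yaw y-axis plate 1.3358528155724225 col-piv 1.338765347382162
rod from piv [0.53933019 0.06137473] from col [0.53902351 0.06007681]
cap tri (array([0.53910421, 0.06046646, 0.29782476]), np.float64(0.000539294265373372))
post tri (array([0.45452934, 0.02033487, 0.21613655]), np.float64(0.00012707375428864896))
0.28 [0.54042466 0.05982693 0.28      ]
0.29 [0.53949065 0.06028023 0.29      ]
0.3 [0.53855665 0.06073352 0.3       ]
```

Request:
drive_tool:
  rows:
    - [[0,0,-0.012],0.149]
    - [[0,0,-0.012],0.149]
    - [[0,0,-0.012],0.149]
    - [[0,0,-0.012],0.149]
    - [[0,0,-0.012],0.149]
    - [[0,0,-0.012],0.149]
    - [[0,0,-0.012],0.149]
    - [[0,0,-0.012],0.149]
    - [[0,0,-0.012],0.149]
    - [[0,0,-0.012],0.149]
  jaw: 1
  grip_force: 30

```text
t: 1.3
tool_pos: [0.203, 0.591, 0.4243]
tool_rot: [2.487, 1.919, -0.0]
contact_force: [0.5, -1.0, 0.3]
opening: 0.0003
grip_force: 0.0
```

Request:
drive_tool:
  rows:
    - [[0,0,0],0.149]
    - [[0,0,0],0.149]
    - [[0,0,0],0.149]
    - [[0,0,0],0.149]
    - [[0,0,0],0.149]
    - [[0,0,0],0.149]
    - [[0,0,0],0.149]
    - [[0,0,0],0.149]
    - [[0,0,0],0]
    - [[0,0,0],0]

```text
t: 2.3
tool_pos: [0.203, 0.5911, 0.4238]
tool_rot: [3.135, 0.207, -0.0]
contact_force: [-1.0, 0.9, 0.5]
opening: 0.0
grip_force: 0.0
```

```bash
cat >> h.py <<'E'
from scipy.spatial.transform import Rotation as Ro
def to(X):
    o=ctrl.get_obs(); R=Ro.from_rotvec(o["tool_rot"]).as_matrix()
    print("t",round(o["t"],2),"pos",o["tool_pos"].round(4),"yaw y",np.arctan2(R[1,1],R[0,1]).round(3),"z",R[:,2].round(3),"q",o["q"].round(2),"open",round(o["opening"],4),"F",o["contact_force"].round(2))
    print("tool shift",(R.T@(np.array(X)-o["tool_pos"])).round(4))
E
python3 -c "
from h import *
to([.539,.061,.423]); print(ctrl.finger_overhang)"
```

```text
t 2.3 pos [0.203  0.5911 0.4238] yaw y -1.439 z [-0. -0. -1.] q [1.12 0.01 1.46 0.   1.67 2.56] open 0.0 F [-1.01  0.94  0.51]
tool shift [0.2634 0.5697 0.0009]
0.0726
```

Request:
drive_tool:
  rows:
    - [[0.0132,0.0285,0],0]
    - [[0.0132,0.0285,0],0]
    - [[0.0132,0.0285,0],0]
    - [[0.0132,0.0285,0],0]
    - [[0.0132,0.0285,0],0]
    - [[0.0132,0.0285,0],0]
    - [[0.0132,0.0285,0],0]
    - [[0.0132,0.0285,0],0]
    - [[0.0132,0.0285,0],0]
    - [[0.0132,0.0285,0],0]

```text
t: 3.3
tool_pos: [0.3709, 0.3242, 0.4241]
tool_rot: [-3.135, -0.207, -0.001]
contact_force: [0.3, 0.5, 0.2]
opening: -0.0002
grip_force: 0.0
```

Request:
drive_tool:
  rows:
    - [[0.0132,0.0285,0],0]
    - [[0.0132,0.0285,0],0]
    - [[0.0132,0.0285,0],0]
    - [[0.0132,0.0285,0],0]
    - [[0.0132,0.0285,0],0]
    - [[0.0132,0.0285,0],0]
    - [[0.0132,0.0285,0],0]
    - [[0.0132,0.0285,0],0]
    - [[0.0132,0.0285,0],0]
    - [[0.0132,0.0285,0],0]

```text
t: 4.3
tool_pos: [0.5385, 0.0585, 0.4241]
tool_rot: [-3.135, -0.206, -0.001]
contact_force: [0.3, 0.6, -0.0]
opening: 0.0001
grip_force: 0.0
```

```bash
python3 -c "
from h import *
to([.539,.061,.38])"
```

```text
t 4.3 pos [0.5385 0.0585 0.4241] yaw y -1.439 z [ 0.  0. -1.] q [-0.03 -0.19  1.65  0.    1.68  1.41] open 0.0001 F [ 0.31  0.62 -0.01]
tool shift [ 0.0008 -0.0024  0.0441]
```

Request:
drive_tool:
  rows:
    - [[0.0008,-0.0024,0.01],0]
    - [[0,0,0.01],0]
    - [[0,0,0.01],0]
    - [[0,0,0.008],0]
    - [[0,0,0],0]
    - [[0,0,0],0]

```text
t: 4.9
tool_pos: [0.5382, 0.0627, 0.3858]
tool_rot: [3.135, 0.204, -0.0]
contact_force: [-1.0, -0.3, -0.1]
opening: 0.0
grip_force: 0.0
```

Request:
drive_tool:
  rows:
    - [[0,0,0.003],0]
    - [[0,0,0.003],0]
    - [[0,0,0.003],0]
    - [[0,0,0.003],0]
    - [[0,0,0.003],0]
    - [[0,0,0.003],0]
    - [[0,0,0.003],0]

```text
t: 5.6
tool_pos: [0.5385, 0.0622, 0.3653]
tool_rot: [3.135, 0.202, 0.001]
contact_force: [-1.5, -0.5, 2.8]
opening: 0.0001
grip_force: 1.6
```

Request:
drive_tool:
  rows:
    - [[0,0,0.004],0]
    - [[0,0,0.004],0]
    - [[0,0,0.004],0]
    - [[0,0,0.004],0]
    - [[0,0,0.004],0]
    - [[0,0,0.004],0]
    - [[0,0,0.004],0]
    - [[0,0,0.004],0]
    - [[0,0,0.002],0]
    - [[0,0,0],0]

```text
t: 6.6
tool_pos: [0.5384, 0.0622, 0.3301]
tool_rot: [-3.135, -0.202, 0.001]
contact_force: [-0.3, -0.8, 0.4]
opening: -0.0001
grip_force: 0.1
```

Run:
```python
from h import *
S=get("side")["image"]; T=cv2.imread("pics/top0.png"); S0=cv2.imread("pics/side0.png")
z=lambda i,x0,y0,w,h,k:cv2.resize(i[y0:y0+h,x0:x0+w],(w*k,h*k),interpolation=2)
a=z(S0,266,195,48,45,8); b=z(S,266,195,48,45,8)
c=z(T,236,212,60,58,4)
can=np.zeros((600,780,3),np.uint8); can[:360,:384]=a; can[:360,390:774]=b; can[362:594,:240]=c
cv2.imwrite("pics/z1.png",can)
```

```text
(no output)
```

View pics/z1.png

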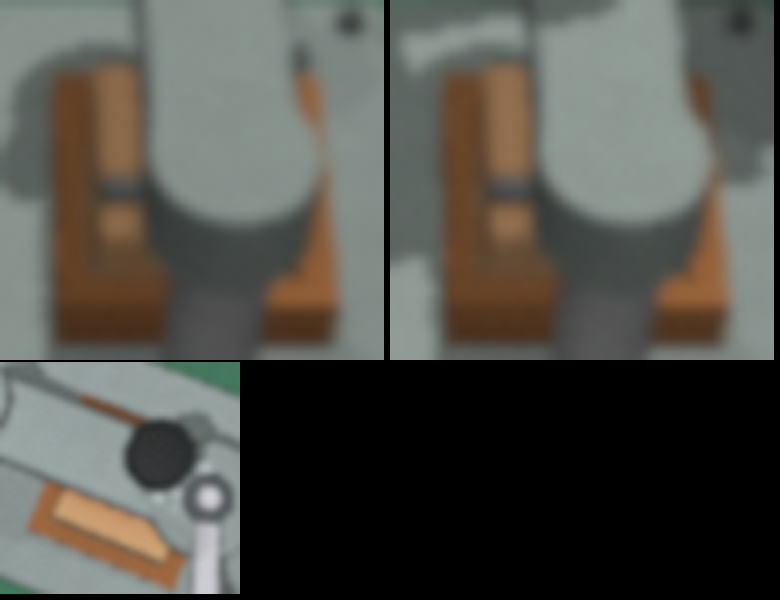

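Run:
```python
from h import *
S=get("side");T=get("top")
s=lambda x,y:(266+x/8-.44,195+y/8-.44)
t=lambda x,y:(236+x/4-.38,212+(y-362)/4-.38)
th=-.234; ex=np.array([np.cos(th),np.sin(th),0]); ey=np.array([-np.sin(th),np.cos(th),0]); O=np.array([.539,.061,0])
L=lambda X:np.array([(X-O)@ex,(X-O)@ey]).round(4)*1000
for p in((55,73),(52,310),(333,308)): print("jig side",L(plane(S,*s(*p),.036)))
for p in((47,482),(28,526),(178,587)): print("jig top",L(plane(T,*t(*p),.036)))
print("jig +x top", L(plane(T,*t(82,399),.036)))
for z in np.arange(.045,.076,.005):
    print(round(z,3),"near",L(plane(S,*s(98,237),z)),"far",L(plane(S,*s(97,66),z)),"top -x+y",L(plane(T,*t(52,515),z)),"-x-y",L(plane(T,*t(165,562),z)))
```

```text
jig side [ 41.6 -45.4]
jig side [45.4 58.7]
jig side [-48.5  57.8]
jig top [-17.1  55.1]
jig top [-47.5  55.9]
jig top [-47.2 -47.2]
jig +x top [41.3 54.3]
0.045 near [29.6 35.1] far [ 27.1 -41. ] top -x+y [-35.6  43.9] -x-y [-36.1 -33.5]
0.05 near [30.  38.9] far [ 27.5 -36.7] top -x+y [-35.8  43.8] -x-y [-36.3 -33.2]
0.055 near [30.3 42.8] far [ 27.9 -32.3] top -x+y [-36.   43.6] -x-y [-36.4 -32.9]
0.06 near [30.7 46.6] far [ 28.3 -28. ] top -x+y [-36.1  43.4] -x-y [-36.6 -32.7]
0.065 near [31.1 50.4] far [ 28.7 -23.6] top -x+y [-36.3  43.3] -x-y [-36.8 -32.4]
0.07 near [31.4 54.3] far [ 29.  -19.3] top -x+y [-36.5  43.1] -x-y [-36.9 -32.1]
0.075 near [31.8 58.1] far [ 29.4 -15. ] top -x+y [-36.7  42.9] -x-y [-37.1 -31.9]
```

The side crop shows the part's top edges at y≈66 and y≈237. Matched with the top view's edges, this puts the part top at about 55 mm, so contact should come near TCP z≈0.302. I'll approach with care.

Request:
drive_tool:
  rows:
    - [[0,0,0.003],0]
    - [[0,0,0.003],0]
    - [[0,0,0.003],0]
    - [[0,0,0.003],0]
    - [[0,0,0.003],0]
    - [[0,0,0.002],0]
    - [[0,0,0],0]
    - [[0,0,0],0]

```text
t: 7.55
tool_pos: [0.5384, 0.0622, 0.3133]
tool_rot: [-3.135, -0.202, 0.001]
contact_force: [-0.2, -0.1, -0.4]
opening: 0.0002
grip_force: 0.0
```

Request:
drive_tool:
  rows:
    - [[0,0,0.0005],0]
    - [[0,0,0.0005],0]
    - [[0,0,0],0]

```text
t: 7.85
tool_pos: [0.5384, 0.0622, 0.3131]
tool_rot: [3.135, 0.202, -0.0]
contact_force: [-1.8, -0.3, 2.7]
opening: -0.0002
grip_force: 1.3
```

Request:
drive_tool:
  rows:
    - [[0,0,0.001],0]
    - [[0,0,0.001],0]
    - [[0,0,0.001],0]
    - [[0,0,0],0]

```text
t: 8.25
tool_pos: [0.5385, 0.0622, 0.3097]
tool_rot: [3.135, 0.202, -0.0]
contact_force: [-0.6, -0.6, 1.9]
opening: -0.0
grip_force: 1.0
```

Request:
drive_tool:
  rows:
    - [[0,0,0.001],0]
    - [[0,0,0.0005],0]
    - [[0,0,0],0]

```text
t: 8.55
tool_pos: [0.5385, 0.0622, 0.3083]
tool_rot: [3.135, 0.202, -0.0]
contact_force: [-1.7, -0.5, 2.0]
opening: -0.0002
grip_force: 1.1
```

Request:
drive_tool:
  rows:
    - [[0,0,0.0005],0]
    - [[0,0,0.0005],0]
    - [[0,0,0],0]

```text
t: 8.85
tool_pos: [0.5385, 0.0622, 0.3073]
tool_rot: [3.135, 0.202, -0.0]
contact_force: [-1.5, 0.4, 1.8]
opening: 0.0002
grip_force: 1.2
```

Request:
drive_tool:
  rows:
    - [[0,0,0.0005],0]
    - [[0,0,0.0005],0]
    - [[0,0,0],0]

```text
t: 9.15
tool_pos: [0.5385, 0.0622, 0.3063]
tool_rot: [3.135, 0.202, -0.0]
contact_force: [-2.1, -0.5, 1.2]
opening: -0.0004
grip_force: 1.2
```

Request:
drive_tool:
  rows:
    - [[0,0,0.0005],0]
    - [[0,0,0.0004],0]
    - [[0,0,0],0]

```text
t: 9.45
tool_pos: [0.5385, 0.0622, 0.3054]
tool_rot: [3.135, 0.202, -0.0]
contact_force: [-1.8, -0.2, 2.3]
opening: -0.0002
grip_force: 1.2
```

Request:
drive_tool:
  rows:
    - [[0,0,0.0004],0]
    - [[0,0,0.0003],0]
    - [[0,0,0],0]

```text
t: 9.75
tool_pos: [0.5385, 0.0622, 0.3047]
tool_rot: [3.135, 0.202, 0.0]
contact_force: [-1.8, 0.8, 1.5]
opening: -0.0003
grip_force: 1.3
```

Request:
drive_tool:
  rows:
    - [[0,0,0.0004],0]
    - [[0,0,0.0004],0]
    - [[0,0,0],0]

```text
t: 10.05
tool_pos: [0.5385, 0.0622, 0.3042]
tool_rot: [3.135, 0.202, 0.0]
contact_force: [-2.6, -0.5, 3.3]
opening: -0.0001
grip_force: 1.8
```

Request:
drive_tool:
  rows:
    - [[0,0,0.0004],0]
    - [[0,0,0.0004],0]
    - [[0,0,0],0]

```text
t: 10.35
tool_pos: [0.5385, 0.0622, 0.3041]
tool_rot: [3.135, 0.202, 0.001]
contact_force: [-4.2, -0.1, 6.3]
opening: 0.0001
grip_force: 3.2
```

Request:
drive_tool:
  rows:
    - [[0,0,0.0005],0]
    - [[0,0,0.0005],0]
    - [[0,0,0],0]

```text
t: 10.65
tool_pos: [0.5386, 0.0622, 0.3041]
tool_rot: [3.135, 0.202, 0.001]
contact_force: [-5.5, -0.9, 9.3]
opening: 0.0001
grip_force: 4.9
```

Request:
drive_tool:
  rows:
    - [[0,0,0.0004],0]
    - [[0,0,0],0]
    - [[0,0,0],0]

```text
t: 10.95
tool_pos: [0.5386, 0.0622, 0.3041]
tool_rot: [3.135, 0.202, 0.001]
contact_force: [-6.1, -0.8, 11.0]
opening: 0.0001
grip_force: 5.5
```

Request:
drive_tool:
  rows:
    - [[0,0,0.0005],0]
    - [[0,0,0.0003],0]
    - [[0,0,0],0]

```text
t: 11.25
tool_pos: [0.5386, 0.0622, 0.3041]
tool_rot: [3.135, 0.202, 0.002]
contact_force: [-7.4, -1.8, 13.8]
opening: 0.0002
grip_force: 6.9
```

```bash
python3 -c "
from h import *
to([.539,.061,.38])"
```

```text
t 11.25 pos [0.5386 0.0622 0.3041] yaw y -1.442 z [ 0.001 -0.    -1.   ] q [-0.02 -0.15  1.81 -0.    1.48  1.42] open 0.0002 F [-7.44 -1.82 13.84]
tool shift [ 0.0003  0.0013 -0.0759]
```

Request:
drive_tool:
  rows:
    - [[0,0,-0.001],0]
    - [[0,0,-0.001],0]
    - [[0,0,-0.001],0]
    - [[0,0,-0.001],0]
    - [[0,0,-0.002],0]
    - [[0,0,-0.01],0]
    - [[0,0,-0.02],0]
    - [[0,0,-0.02],0]
    - [[0,0,0],0]

```text
t: 12.15
tool_pos: [0.5397, 0.0622, 0.3612]
tool_rot: [3.135, 0.202, 0.011]
contact_force: [-0.3, 0.8, -0.0]
opening: -0.0
grip_force: 0.0
```

```bash
python3 -c "
from h import *
to([.4544,.0203,.258])"
```

```text
t 12.15 pos [0.5397 0.0622 0.3612] yaw y -1.442 z [ 0.007 -0.    -1.   ] q [-0.02 -0.17  1.74  0.    1.57  1.42] open -0.0 F [-0.29  0.8  -0.02]
tool shift [-0.0907  0.0305  0.1026]
```

Request:
drive_tool:
  rows:
    - [[-0.018,0.006,0],0]
    - [[-0.018,0.006,0],0]
    - [[-0.018,0.006,0],0]
    - [[-0.018,0.006,0],0]
    - [[-0.018,0.0065,0],0.05]
    - [[0,0,0],0]
    - [[0,0,0],0]
    - [[0,0,0],0]
  jaw: 0

```text
t: 12.95
tool_pos: [0.4536, 0.0206, 0.3567]
tool_rot: [-3.139, -0.125, 0.0]
contact_force: [-0.2, 0.4, 0.2]
opening: 0.0857
grip_force: 0.0
```

Run:
```python
from h import *
to([.4544,.0203,.258])
S=get("side");T=get("top")
def blob(d,box,th=45):
    x0,y0,x1,y1=box; im=d["image"][y0:y1,x0:x1]; m=(im.max(2)<th).astype(np.uint8)
    n,l,s,c=cv2.connectedComponentsWithStats(m)
    for i in range(1,n):
        if s[i,4]>15: print(s[i]+[x0,y0,0,0,0],(c[i]+[x0,y0]).round(1))
blob(S,(240,110,340,220))
c=np.hstack([cv2.resize(S["image"][110:230,250:350],None,fx=4,fy=5),cv2.resize(T["image"][190:310,220:320],None,fx=4,fy=5)]); cv2.imwrite("pics/z2.png",c)
for z in(.229,.2315,.234): print(proj(S,[.539,.061,z]))
```

```text
t 12.95 pos [0.4536 0.0206 0.3567] yaw y -1.491 z [-0.  0. -1.] q [-0.12 -0.4   1.92  0.    1.62  1.37] open 0.0857 F [-0.23  0.39  0.18]
tool shift [0.0008 0.0004 0.0987]
[315 110   8   6  42] [318.2 112.4]
[329 110  11  28 150] [335.7 123.4]
[317 152   7  15  74] [319.7 159.1]
[287 162  13  14 163] [293.  168.7]
[293.23047772 165.0316634 ]
[293.31260079 164.25434006]
[293.39509221 163.47353009]
```

View pics/z2.png

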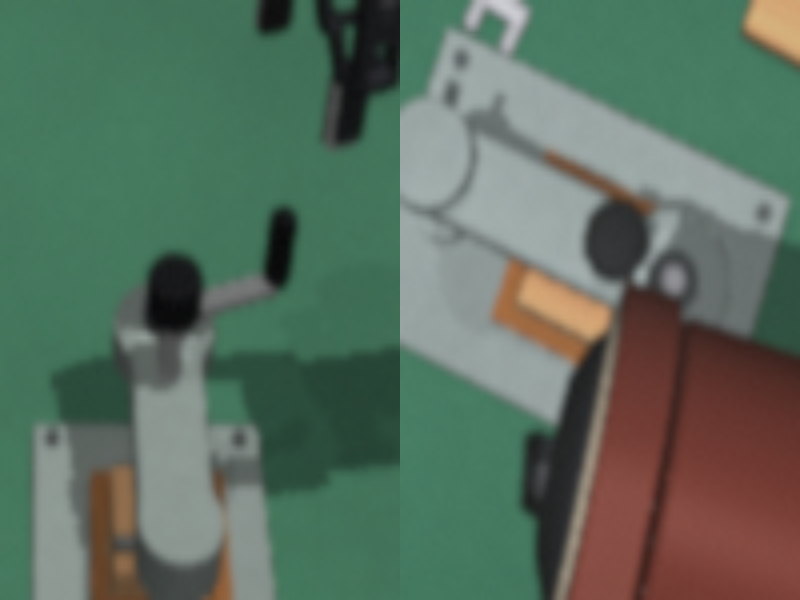

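The side crop shows the cap lowered to about (293,165) and the post unmoved at (320,159), with the open fingers above it. Next I'll descend and grip the post.

Request:
drive_tool:
  rows:
    - [[0,0,0.02],0]
    - [[0,0,0.02],0]
    - [[0,0,0.02],0]
    - [[0,0,0.02],0]
    - [[0,0,0.01],0]
    - [[0,0,0.007],0]
    - [[0,0,0],0]
    - [[0,0,0],0]

```text
t: 13.85
tool_pos: [0.4536, 0.0204, 0.2609]
tool_rot: [3.139, 0.124, 0.002]
contact_force: [0.5, 0.5, -0.2]
opening: 0.0858
grip_force: 0.0
```

Request:
drive_tool:
  rows:
    - [[0,0,0],0]
    - [[0,0,0],0]
    - [[0,0,0],0]
    - [[0,0,0],0]
    - [[0,0,0],0]
    - [[0,0,0],0]
    - [[0,0,0],0]
  jaw: 1
  grip_force: 25

```text
t: 14.55
tool_pos: [0.4532, 0.0202, 0.2603]
tool_rot: [3.139, 0.123, 0.0]
contact_force: [-0.7, -1.3, 2.4]
opening: 0.0171
grip_force: 26.3
```

Run:
```python
from h import *
to([.4544,.0203,.258])
```

```text
t 14.55 pos [0.4532 0.0202 0.2603] yaw y -1.492 z [ 0. -0. -1.] q [-0.12 -0.35  2.05 -0.    1.44  1.37] open 0.0171 F [-0.67 -1.32  2.38]
tool shift [0.0012 0.     0.0023]
```

Request:
drive_tool:
  rows:
    - [[0.0004,0.0078,0],-0.1]
    - [[0.0004,0.0078,0],-0.1]
    - [[0.0004,0.0078,0],-0.1]
    - [[0.0004,0.0078,0],-0.1]
    - [[0.0004,0.0078,0],-0.1]
    - [[0,0,0],0]

```text
t: 15.15
tool_pos: [0.4659, -0.0169, 0.2603]
tool_rot: [3.011, 0.895, -0.001]
contact_force: [-2.8, -1.8, 3.0]
opening: 0.0169
grip_force: 26.4
```

```bash
cat >> h.py <<'E'
def lev():
    o=ctrl.get_obs(); d=o["tool_pos"][:2]-np.array([.5311,.0262]); a=np.arctan2(d[1],d[0])%(2*np.pi)
    print("lever",round(a-3.108,3),"r",np.hypot(*d).round(4)); to([.5229,-.0515,.2603])
E
python3 -c "
from h import *
lev()"
```

```text
lever 0.618 r 0.0782
t 15.15 pos [ 0.4659 -0.0169  0.2603] yaw y -0.993 z [-0.    -0.001 -1.   ] q [-0.2  -0.31  2.02 -0.    1.44  0.8 ] open 0.0169 F [-2.76 -1.79  3.01]
tool shift [0.0289 0.0601 0.    ]
```

Good tracking; continuing.

Request:
drive_tool:
  rows:
    - [[0.0004,0.0078,0],-0.1]
    - [[0.0004,0.0078,0],-0.1]
    - [[0.0004,0.0078,0],-0.1]
    - [[0.0004,0.0078,0],-0.1]
    - [[0.0004,0.0078,0],-0.1]
    - [[0.0004,0.0078,0],-0.1]
    - [[0.0004,0.0078,0],-0.1]
    - [[0,0,0],0]

```text
t: 15.95
tool_pos: [0.5088, -0.0488, 0.2603]
tool_rot: [2.522, 1.872, -0.002]
contact_force: [-1.2, -4.1, 4.3]
opening: 0.0171
grip_force: 26.5
```

```bash
python3 -c "
from h import *
lev()"
```

```text
lever 1.316 r 0.0782
t 15.95 pos [ 0.5088 -0.0488  0.2603] yaw y -0.294 z [-0.    -0.002 -1.   ] q [-0.24 -0.19  1.92 -0.    1.41  0.05] open 0.0171 F [-1.18 -4.11  4.31]
tool shift [0.0015 0.0142 0.    ]
```

Request:
drive_tool:
  rows:
    - [[0.0002,0.0047,0],-0.06]
    - [[0.0002,0.0047,0],-0.06]
    - [[0.0002,0.0047,0],-0.06]
    - [[0,0,0],0]
    - [[0,0,0],0]

```text
t: 16.45
tool_pos: [0.522, -0.0515, 0.2603]
tool_rot: [2.345, 2.088, -0.004]
contact_force: [-4.1, -5.4, 4.0]
opening: 0.0173
grip_force: 26.5
```

Request:
drive_tool:
  rows:
    - [[0,0.001,0],-0.01]
    - [[0,0.001,0],-0.01]
    - [[0,0,0],0]
    - [[0,0,0],0]

```text
t: 16.85
tool_pos: [0.523, -0.0516, 0.2603]
tool_rot: [-2.325, -2.111, 0.007]
contact_force: [-8.9, -4.4, 6.2]
opening: 0.017
grip_force: 26.8
```

```bash
python3 -c "
from h import *
lev()"
```

```text
lever 1.501 r 0.0783
t 16.85 pos [ 0.523  -0.0516  0.2603] yaw y -0.096 z [-0.004 -0.002 -1.   ] q [-0.24 -0.15  1.89 -0.    1.41 -0.14] open 0.017 F [-8.9  -4.36  6.23]
tool shift [ 0.0001 -0.0001 -0.    ]
```

Request:
drive_tool:
  rows:
    - [[0,0.001,0],0]
    - [[0,0.001,0],0]
    - [[0,0.001,0],0]
    - [[0,0,0],0]

```text
t: 17.25
tool_pos: [0.5238, -0.0517, 0.26]
tool_rot: [-2.32, -2.107, 0.017]
contact_force: [-21.0, -4.1, 12.0]
opening: 0.0171
grip_force: 28.1
```

Request:
drive_tool:
  rows:
    - [[0,0.001,0],0]
    - [[0,0.001,0],0]
    - [[0,0,0],0]

```text
t: 17.55
tool_pos: [0.5243, -0.0517, 0.2598]
tool_rot: [-2.316, -2.105, 0.023]
contact_force: [-28.5, -3.2, 16.0]
opening: 0.0168
grip_force: 29.3
```

```bash
python3 -c "
from h import *
lev()"
```

```text
lever 1.517 r 0.0782
t 17.55 pos [ 0.5243 -0.0517  0.2598] yaw y -0.096 z [-0.019 -0.001 -1.   ] q [-0.24 -0.14  1.88 -0.01  1.43 -0.14] open 0.0168 F [-28.48  -3.18  16.01]
tool shift [ 0.0001 -0.0014 -0.0004]
```

Request:
drive_tool:
  rows:
    - [[0,-0.002,0],0]
    - [[0,-0.002,0],0]
    - [[0,0,0],0]

```text
t: 17.85
tool_pos: [0.5232, -0.0516, 0.2601]
tool_rot: [-2.323, -2.11, 0.01]
contact_force: [-12.9, -4.3, 7.8]
opening: 0.0174
grip_force: 27.2
```

Request:
drive_tool:
  rows:
    - [[0,0,0],0]
    - [[0,0,0],0]
    - [[0,0,0],0]
    - [[0,0,0],0]
    - [[0,0,0],0]
    - [[0,0,0],0]
    - [[0,0,0],0]
  jaw: 0

```text
t: 18.55
tool_pos: [0.5255, -0.0511, 0.26]
tool_rot: [-2.321, -2.117, -0.0]
contact_force: [0.0, -0.7, -0.4]
opening: 0.0855
grip_force: 0.0
```

Request:
drive_tool:
  rows:
    - [[0,0,-0.01],0]
    - [[0,0,-0.01],0]
    - [[0,0,-0.02],0]
    - [[0,0,-0.02],0]
    - [[0,0,-0.03],0]
    - [[0,0,-0.03],0]
    - [[-0.02,0,-0.02],0]
    - [[-0.03,0,0],0]
    - [[-0.04,0,0],0]
    - [[-0.04,0,0],0]

```text
t: 19.55
tool_pos: [0.5135, -0.1817, 0.402]
tool_rot: [2.318, 2.116, 0.002]
contact_force: [0.3, -0.4, -0.2]
opening: 0.0854
grip_force: 0.0
```

Request:
drive_tool:
  rows:
    - [[-0.04,0,0],0]
    - [[-0.04,0,0],0]
    - [[-0.04,0,0],0]
    - [[-0.04,0,0],0]
    - [[0,0,0],0]
    - [[0,0,0],0]
    - [[0,0,0],0]

```text
t: 20.25
tool_pos: [0.4991, -0.3392, 0.4008]
tool_rot: [2.32, 2.117, 0.001]
contact_force: [0.3, 0.5, 0.4]
opening: 0.0853
grip_force: 0.0
```

Run:
```python
from h import *
lev()
S=get("side");T=get("top")
c=np.hstack([cv2.resize(S["image"][110:310,190:340],None,fx=2.66,fy=3),cv2.resize(T["image"][140:300,160:360],None,fx=2,fy=3.75)]); cv2.imwrite("pics/z3.png",c)
print(c.shape)
for d in(T,S):print("exp post",proj(d,[.5229,-.0515,.215]),"cap",proj(d,[.539,.061,.2315]))
x0,y0=240,110; m=(S["image"][y0:230,x0:340].max(2)<45).astype(np.uint8)
n,l,s,cc=cv2.connectedComponentsWithStats(m)
for i in range(1,n):
    if s[i,4]>15: print(s[i]+[x0,y0,0,0,0],(cc[i]+[x0,y0]).round(1))
```

```text
lever 1.517 r 0.3668
t 20.25 pos [ 0.4991 -0.3392  0.4008] yaw y -0.091 z [ 0.001 -0.    -1.   ] q [-0.72 -0.04  1.54  0.    1.63 -0.63] open 0.0853 F [0.29 0.53 0.35]
tool shift [ 0.2887 -0.0026  0.1405]
(600, 799, 3)
exp post [325.91175144 253.99920473] cap [273.56771111 237.51640527]
exp post [285.95131567 139.40467907] cap [293.31260079 164.25434006]
[283 139   7  14  80] [286.3 145.5]
[287 162  13  14 153] [293.  168.7]
```

View pics/z3.png

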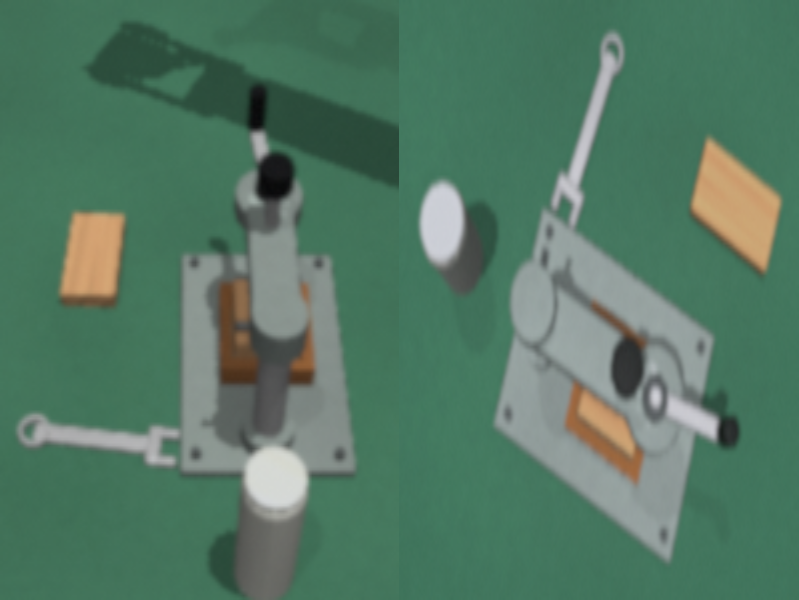

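The lever post is at its tight end, at (286,140) in the side image and about (326,254) in the top image. The cap is unchanged at (293,169), and the can, wrench and offcut are undisturbed. I'm handing in.

```bash
python3 -c "
from station import ctrl
print(ctrl.finish_job())"
```

```text
the job is handed in; nothing more can be done
None
```

I lowered the foot onto the part with about 11 N, swung the clamp lever to its tight stop, let go with the bystanders undisturbed, and handed the job in at about 20 s; the foot is hidden under the head, so its contact rests on the measured force and a matching height from the images.

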